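# Open the ratchet biscuit press for refilling

## Robot

A 7-joint arm with a two-finger parallel gripper is mounted at the origin on the work surface. World frame = base frame: x ahead of the robot, y to its left, z up, the work surface at z = 0. Lengths are in m, angles in rad, forces in N, time in s.
With the tool pointing down it reaches from about 0.4 to 0.925 m from the base axis. Payload 5.6 kg.
Tool frame: the origin (TCP) lies on the centre line of the jaws, within the pads' length; the fingertips stand 14 mm ahead of it and the grasp point (between the pads) lies 5 mm behind it (bot.tips_ahead is the distance from the TCP to the fingertips, in m); z points along the fingers, y is the line along which they close (so a half turn about z gives the same grasp; the last joint's range is limited). The gripper opens to 85 mm and grips with 20 to 120 N. Pads are 22 mm wide; open, the fingers measure 114 mm over their backs; the gripper's body (76 mm by 85 mm) begins 54 mm behind the grasp point. The pads swing forward as they close: fully open they stand 13 mm farther back than shut.
Start: joints at [-1.333, 0.468, -0.012, 1.603, 0.006, 1.071, -0.056], TCP at [0.18, 0.625, 0.245] pointing down, gripper open.
Joint ranges: [-2.53, 2.53], [-0.31, 2.02], [-1.57, 1.55], [0.28, 2.44], [-1.29, 4.43], [0.15, 1.84], [-2.92, 2.92]. Speed limits (rad/s): [2.57, 2.57, 3.14, 3.14, 3.14, 3.14, 3.14].

## Interface

Orientations are given as a unit quaternion [w, x, y, z].
In Python, from plant import bot, optics, outline_of, mark_of gives the robot as it stands.
- The arm moves only by the shell command python3 -m crank 'ROWS' [OPENING] [FORCE]. ROWS is JSON, a list of rows, each a list of 4 numbers: the shift along the tool's x, y, z in units of 40 mm (1.0 is 40 mm), then the turn about the tool's z in units of 5 degrees (1.0 is 5 degrees). In form: [[tx, ty, tz, roll], ...]. A call has 1 to 10 rows; each row shifts and turns the commanded pose from where the row before left it, along the tool's axes as they then stand; what a row does not reach is not made up. A row lasts 1/8 s, in which the tool goes at most 62.5 mm and 10.7 degrees, less where a joint would pass 70% of its speed; a pose out of reach is approached as far as the arm can. A call is refused whole if a number of a shift passes 1 or a number of a turn 1, either way. A call with a gripper value outside its range is refused whole. OPENING is the closure in counts, from 0 (fully open) to 255 (shut), set as the call begins (- or left out, the last holds). The fingers move at their own pace and stop on an object; FORCE is the grip in N (left out, the last holds). Time passes only in rows, so rows that do not move let the fingers close. It gives the time, the measured TCP pose, the force, the opening and the grip force at its end, in the units of the state.
- bot.read_state(): the state, without advancing time (a new reading comes with each control period).
- optics.snapshot(name): name is "side" or "top"; returns (picture, depth): 420x560x3 uint8, blue, green, red; 420x560 float32, m along the optical axis (not along the pixel's ray), 0 where there is no reading.
- optics.camera_model(name): a dict with "fx", "fy", "cx", "cy" (pixels), "camera_from_world" (4x4, takes a point from world to camera coordinates). Camera axes: x right, y up, looking along -z (the intrinsics and any distortion apply to the point x, -y, -z); pixel columns grow to the right and rows downward; lengths in m; the calibration is good to about 2 mm. A picture is of the moment at which its call begins. camera_model takes no time and is no camera call.
- bot.close_job(): hands the job in; it is judged then, once.
Trained networks look in the newest picture that a camera, given by its name, has taken for a name from the list of things; names that differ only in an ending like _2 or _b are one class to them, and where a whole thing is asked for, a point or a joint stands for the part that bears it (a point fixed in the world has none). Each returns a list of dicts, best first, with "score" (0 to 1); they miss things now and then, are a little off and sometimes report something else, mostly with a low value. They report only what shows in the picture. A call takes as long as a camera call.
- outline_of(camera, label): "mask" (420x560 bool, what is visible of it) and "box" ([left, top, right, bottom] in pixels, round what is visible of it).
- mark_of(camera, label): "point" ([column, row] in pixels: a listed point, or the origin of a listed thing).
The state is a dict: "time_s": time; "qpos": joint angles; "dq": joint speeds; "tau": joint torques, N m; "tool_pos": TCP position; "tool_rot": TCP orientation; "force": force on the tool from outside, world axes, zero at the start; "ft_torque": the same for the moment, N m; "grip_width": opening from 0.0 (shut) to 1.0 (fully open); "grasp_force": force on a finger pad.
Only numpy, scipy, OpenCV 4.12 (cv2) and the standard library are available. Lean on these libraries where they do the work, as an engineer would, in place of code of your own. Each camera call takes 0.05 s, during which the arm holds its last target. There are 200 camera calls.

## Task

The biscuit press has to be refilled. Lift its pawl off the toothed bar and throw it right over so that it stays back, then draw the plunger fully out by its wooden knob, lift the freed barrel out of its saddles and lay it down gently on its side on the silicone mat. Do not shift the whisk, the butter dish, the ramekins or the pot of spoons.

Things in the scene. Friction and masses are not known exactly. Their poses are not given: they have to be found in the camera images.
- press: Fixed biscuit press: white base 262 x 80 mm, parts on one level axis 62 mm up. Axes: +y along it to the nozzle, -y to the knob, z up. Origin on the ledge under the barrel's rear rim. In mm of y: base -104..158; rear upright (80 high) -30..-20; pawl cheeks (31 wide, 98 high at the pivot, else 78) -98..-30; V saddles 2..14, 100..112; front yoke (98 high, 32 slot open at the top) 144..152.
- pawl (a joint): Dark steel pawl on a hinge, rad. 0 to 0.12: its nose lies on the teeth, the bar can be pushed in but not drawn out. Grows as the pawl is lifted and swung back over its pivot towards the knob; 2.0 = thrown over, against its stop. Past about 1.4 it falls on to the stop and stays by its own weight; let go before that it drops back into the teeth. Under 0.1 N m turns it.
- pawl_pin (a point): Middle of the pawl's cross-pin, its finger hold: round, 14 mm thick, 40 mm long across the press (press x); can be pinched by its two ends. With the pawl down it stands 112 mm above the ledge, 40 mm towards the nozzle from the pivot and 26 mm above it. Moves with the pawl, on a circle of 47.7 mm about point pawl_hinge; it then ends 40 mm behind and 26 mm above the pivot.
- pawl_hinge (a point): Middle of the pawl's pivot, 86 mm above the ledge, 90 mm behind the barrel's rear rim; its axis runs across the press (press x).
- plunger (a joint): How far the plunger is drawn out, m: 0 = fully in, 0.113 = fully out, at its stop, the piston then clear behind the barrel. Starts at 0.010 to 0.045. About 3 N of drag; stays where it is left. While the pawl is down its teeth (10 mm pitch) lock it within 10 mm. Until it is fully out the piston inside the barrel keeps the barrel from being lifted.
- knob_mid (a point): Middle of the plunger's turned wooden pull knob at the end of the toothed bar: 44 mm thick, 34 mm long along the press axis, 62 mm above the ledge. Moves along press -y as the plunger is drawn out. In front of it comes a 24 mm steel collar, then the bar (16 mm wide). The thrown-over pawl's pin stays at least 40 mm in front of the knob's middle and 119 mm high.
- barrel_mid (a point): Middle of the loose aluminium barrel, on its axis, half-way along the 128 mm tube (56 mm outside, about 0.36 kg); y along the barrel to the nozzle. In mm of its y: open rear rim -64, black hexagonal cap (62 across flats) 55..75, neck (26) to 93, nozzle tip 123. Lies loose in the saddles, axis 62 mm up, 3 mm endplay; lifts straight up. On the mat its axis is 32 to 36 mm above the ledge.
- mat: Grey silicone mat fixed on the ledge between the robot and the press: 160 mm (its x) by 340 mm (its y), 4 mm thick; origin at the middle of its underside. The whisk lies at its -y end; the rest of it is free.
- whisk_mid (a point): Middle of the steel whisk, 185 mm long, 44 mm thick at the balloon, that lies along the mat's x across the mat's -y end, the handle towards the robot. To be left alone.
- butter_dish: White ceramic butter dish with a hinged lid, 175 x 100 mm, 95 mm high; origin at the middle of its underside. To be left alone.
- ramekin_low: Lower of two stacked glass ramekins, 86 mm wide, together 76 mm high; origin at the middle of its underside. To be left alone.
- ramekin_top: Upper ramekin, standing in the lower one, its origin at the middle of its underside. To be left alone.
- spoon_pot: Green enamel pot of upright wooden spoons, 116 mm wide, 134 mm high, the spoons reach 340 mm; origin at the middle of its underside. To be left alone.

How it is judged:
On the way, in this order (a step that is already met when the one before it is completed fails the run):
1. the pawl is thrown over, clear of the toothed bar (value of joint pawl above 1.8 rad), for 0.2 s.
2. the plunger is drawn fully out (value of joint plunger above 0.107 m), for 0.2 s.
At the end, for the whole second after the job is handed in: Pawl thrown over (above 1.8 rad), plunger out to within 6 mm of its stop, barrel lying on its side at rest on the mat with its middle at least 15 mm inside the mat's edges and its axis within 10 degrees of level (value of joint pawl above 1.8 rad and value of joint plunger above 0.107 m and x of barrel_mid in the frame of mat between -0.065 and 0.065 m and y of barrel_mid in the frame of mat between -0.15 and 0.15 m and height (world z) of barrel_mid below 0.045 m and angle between barrel_mid's own y axis and vertical between 1.4 and 1.74 rad and contact force between barrel and mat above 0.5 N and linear speed of barrel below 0.02 m/s); the robot touches nothing.
It fails at once if the barrel is pressed or knocked hard on to the mat (over 45 N) (contact force between barrel and mat above 45 N).
It fails at once if the barrel is dropped (falls free by more than about 8 mm) (contact force between the fingers and barrel below 0.1 N and linear speed of barrel above 0.4 m/s).
It fails at once if the whisk is shifted by more than 30 mm (distance of whisk_mid from where it was at the start of the episode above 0.03 m).
It fails at once if the butter dish or a ramekin is shifted by more than 20 mm (distance of any of butter_dish, ramekin_low, ramekin_top from where it was at the start of the episode above 0.02 m).
It fails at once if the pot of spoons is shifted by more than 20 mm (distance of spoon_pot from where it was at the start of the episode above 0.02 m).
It also fails if it takes over 72 s, if anything falls off the work surface, if the arm or the gripper's body presses on something with over 40 N, if the wrist force passes 120 N, or if a joint passes its speed limit or range.

## Working session

There is one attempt and no reset: what is moved stays moved. The work goes in short steps, Python scripts to look and compute and a shell command to move; the robot and the scene stay as the last step left them, time stands still between calls to the robot, and variables do not carry over. Pictures are saved under pics/ and viewed, at most 10 in all, crops included, and the job is handed in when it is done.

```bash
ls; mkdir -p pics
cat > h.py <<'E'
import numpy as np, cv2
from plant import bot, optics, outline_of, mark_of
def ray(cam,px):
    m=optics.camera_model(cam);T=np.array(m["camera_from_world"]);R=T[:3,:3];o=-R.T@T[:3,3]
    d=R.T@np.array([(px[0]-m["cx"])/m["fx"],-(px[1]-m["cy"])/m["fy"],-1]);return o,d
def at_z(cam,px,z):
    o,d=ray(cam,px);return o+d*(z-o[2])/d[2]
def at_d(cam,px,D):
    o,d=ray(cam,px);return o+d*D
E
python3 - <<'E'
from h import *
for c in("side","top"):
    p,d=optics.snapshot(c);cv2.imwrite(f"pics/{c}0.png",p)
    m=optics.camera_model(c);print(c,{k:v for k,v in m.items() if k!="camera_from_world"},ray(c,(280,210)))
Z=dict(pawl_pin=.112,pawl_hinge=.086,knob_mid=.062,barrel_mid=.062,mat=0,press=0,whisk_mid=.02,butter_dish=0,ramekin_low=0,spoon_pot=0)
for l,z in Z.items():
  for c in("side","top"):
    r=mark_of(c,l)
    for q in r[:2]: print(l,c,round(q["score"],2),np.round(q["point"],1),at_z(c,q["point"],z).round(4))
print(bot.read_state())
E
```

```text
pics
side {'fx': 511.0690841594315, 'fy': 511.0690841594315, 'cx': 282.56112302028953, 'cy': 213.59619779690428} (array([-0.27060965,  0.99454809,  1.18785447]), array([ 0.49962637, -0.56630959, -0.65554677]))
top {'fx': 502.4022544062428, 'fy': 502.4022544062428, 'cx': 283.09182764936537, 'cy': 214.69574083048877} (array([0.29884643, 0.04237138, 1.4217932 ]), array([ 0.1895029 ,  0.00280906, -0.98193991]))
pawl_pin top 0.56 [294.9 187.6] [0.6138 0.008  0.112 ]
pawl_hinge top 0.89 [309.5 191.7] [ 0.6098 -0.0328  0.086 ]
knob_mid side 0.42 [156.8 290.3] [0.6186 0.5155 0.062 ]
knob_mid top 0.81 [349. 197.] [ 0.6035 -0.1439  0.062 ]
knob_mid top 0.66 [307.8 192.2] [ 0.6138 -0.0294  0.062 ]
barrel_mid side 0.56 [249.3 219. ] [0.6331 0.1229 0.062 ]
barrel_mid top 0.75 [253.1 188.2] [0.6207 0.1227 0.062 ]
mat side 0.62 [297.3 254.1] [0.4491 0.0939 0.    ]
mat top 0.63 [260. 257.] [0.4361 0.0992 0.    ]
press top 0.7 [278.6 192.7] [0.6242 0.052  0.    ]
whisk_mid side 0.73 [299.5 256.1] [0.4261 0.1112 0.02  ]
whisk_mid side 0.47 [322.1 232.2] [ 0.4403 -0.023   0.02  ]
whisk_mid top 0.82 [30
[... 393 characters left out ...]

{'time_s': 1.1, 'qpos': array([-1.33300345,  0.46749534, -0.01161937,  1.60267688,  0.00600658,
        1.07141442, -0.05630644]), 'dq': array([-0.00085575,  0.00059329, -0.00035134,  0.00038156, -0.00047265,
        0.00017012,  0.00036356]), 'tau': array([-7.43515684e-04, -5.32250619e+01,  2.07795430e-02, -2.51626951e+01,
        1.13914342e-02,  1.52688601e-03, -4.54826576e-06]), 'tool_pos': array([0.18016092, 0.62454772, 0.24530299]), 'tool_rot': array([2.01212758e-05, 1.39964116e-01, 9.90156576e-01, 1.86978940e-05]), 'force': array([ 0.59613269,  0.38611389, -0.17166452]), 'ft_torque': array([-0.00625079,  0.02576204,  0.03433849]), 'grasp_force': 0.0, 'grip_width': 0.9985128849881445}
```

View pics/top0.png

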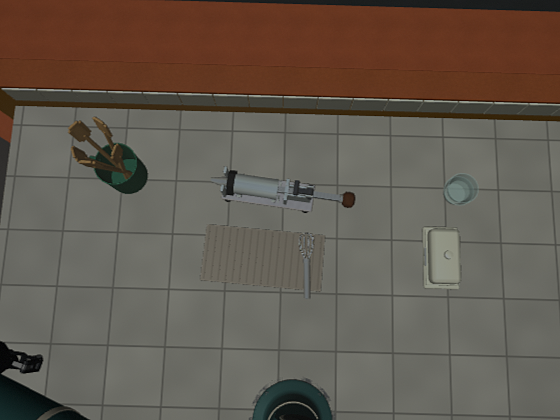

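View pics/side0.png

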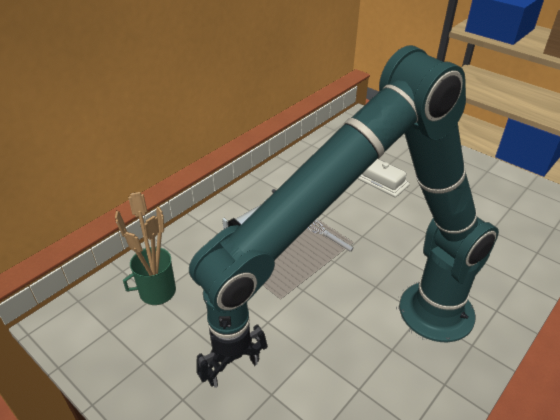

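The top view shows the press from nozzle (212,180) to knob (349,199), the mat below it with the whisk at (306,265), and pot, dish and ramekins well away. The arm hides the press in the side view. The marks agree with the given dimensions (hinge to barrel_mid 156 mm, hinge to pin 41 mm), so I'll swing over.

```bash
python3 -m crank '[[-1,0,0,0.74],[-1,0,0,0.74],[-1,0,0,0.74],[-1,0,0,0.74],[-1,0,0,0.74],[-1,0,0,0.74],[-1,0,0,0.74],[-1,0,0,0.74],[-1,0,0,0.74],[-1,0,0,0.74]]' 0 40
cat >> h.py <<'E'
def marks(cams,Z):
    for c in cams: optics.snapshot(c)
    for l,z in Z.items():
      for c in cams:
        for q in mark_of(c,l)[:1]: print(l,c,round(q["score"],2),np.round(q["point"],1),at_z(c,q["point"],z).round(4))
E
python3 - <<'E'
from h import *
marks(("side","top"),dict(pawl_pin=.112,pawl_hinge=.086,knob_mid=.062,barrel_mid=.062,mat=0))
cv2.imwrite("pics/side1.png",optics.snapshot("side")[0])
E
```

```text
time_s: 2.35
tool_pos: [0.5117, 0.411, 0.2453]
tool_rot: [0.0, 0.448, 0.894, 0.0]
force: [1.1, -0.1, 0.3]
grip_width: 0.998
grasp_force: 0.0
pawl_pin side 0.48 [277.4 194.6] [0.6076 0.0124 0.112 ]
pawl_pin top 0.47 [294.6 186.4] [0.6171 0.0089 0.112 ]
pawl_hinge side 0.96 [283.8 194.4] [ 0.6132 -0.0267  0.086 ]
pawl_hinge top 0.72 [309.7 195.6] [ 0.5989 -0.0335  0.086 ]
knob_mid side 0.59 [305.1 184.6] [ 0.6121 -0.1409  0.062 ]
knob_mid top 0.56 [348.  199.1] [ 0.5975 -0.1412  0.062 ]
barrel_mid side 0.63 [248.8 219.9] [0.6312 0.1272 0.062 ]
barrel_mid top 0.78 [253.7 186.8] [0.6248 0.1212 0.062 ]
mat side 0.94 [300.2 254.2] [0.4418 0.0881 0.    ]
mat top 0.71 [261.  257.3] [0.4353 0.0963 0.    ]
```

View pics/side1.png

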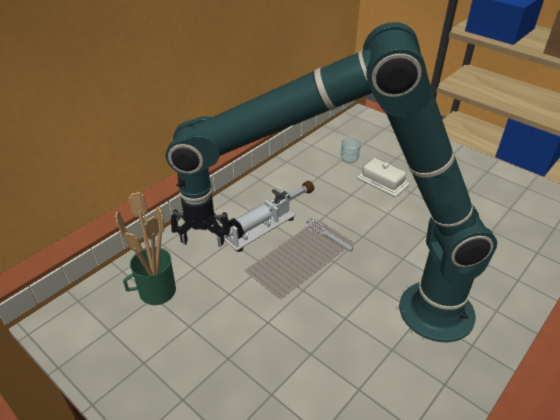

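```bash
cat >> h.py <<'E'
def cloud(cam):
    p,D=optics.snapshot(cam);v,u=np.mgrid[0:420,0:560];m=D>0
    o,d=ray(cam,(0,0));mm=optics.camera_model(cam);R=np.array(mm["camera_from_world"])[:3,:3]
    uu=np.stack([(u-mm["cx"])/mm["fx"],-(v-mm["cy"])/mm["fy"],-np.ones(u.shape)],-1)@R
    return (o+uu*D[...,None])[m]
E
python3 - <<'E'
from h import *
for c in("top","side"):
  P=cloud(c);x,y,z=P.T
  box=(x>.52)&(x<.72)
  print(c,"table z",np.median(z[(abs(x-.45)<.1)&(abs(y+.2)<.05)]).round(4))
  for a in np.arange(-.17,.28,.02):
    s=box&(y>a)&(y<a+.02)&(z>.03)
    if s.sum()>3: print(round(a,2),s.sum(),"x",x[s].min().round(3),x[s].max().round(3),np.median(x[s]).round(4),"z",z[s].max().round(3))
  for zz in(.1,.105):
    s=box&(y>-.1)&(y<.05)&(z>zz)
    if s.sum(): print("pin",zz,s.sum(),P[s].min(0).round(3),P[s].max(0).round(3),P[s].mean(0).round(4))
  s=(x>.55)&(x<.66)&(y<-.11)&(y>-.2)&(z>.045);print("knob",s.sum(),P[s].min(0).round(3),P[s].max(0).round(3))
E
```

```text
top table z -0.0002
-0.17 36 x 0.577 0.614 0.5938 z 0.085
-0.15 117 x 0.574 0.616 0.5928 z 0.092
-0.13 69 x 0.579 0.613 0.5968 z 0.087
-0.11 56 x 0.594 0.611 0.6014 z 0.076
-0.09 49 x 0.596 0.614 0.6028 z 0.077
-0.07 49 x 0.598 0.616 0.6056 z 0.077
-0.05 89 x 0.591 0.628 0.6073 z 0.101
-0.03 110 x 0.592 0.629 0.6057 z 0.103
-0.01 129 x 0.595 0.634 0.6085 z 0.122
0.01 131 x 0.593 0.649 0.6145 z 0.124
0.03 97 x 0.585 0.651 0.6141 z 0.086
0.05 155 x 0.588 0.657 0.6139 z 0.096
0.07 148 x 0.589 0.65 0.6184 z 0.098
0.09 143 x 0.597 0.652 0.6202 z 0.097
0.11 151 x 0.6 0.656 0.6218 z 0.095
0.13 148 x 0.602 0.658 0.6245 z 0.095
0.15 161 x 0.6 0.668 0.6256 z 0.096
0.17 179 x 0.601 0.672 0.6285 z 0.099
0.19 171 x 0.602 0.674 0.6304 z 0.102
0.21 52 x 0.629 0.649 0.638 z 0.077
0.23 20 x 0.634 0.65 0.6406 z 0.074
pin 0.1 85 [ 0.595 -0.036  0.1  ] [0.634 0.013 0.124] [0.6132 0.0021 0.1166]
pin 0.105 79 [ 0.595 -0.003  0.11 ] [0.634 0.013 0.124] [0.6139 0.0045 0.1177]
knob 222 [ 0.574 -0.159  0.055] [ 0.616 -0.11   0.092]
side table z 0.0006
-0.15 49 x 0.575 0.618 0.5855 z 0.088
-0.13 67 x 0.572 0.6
[... 181 characters left out ...]
0.624 0.598 z 0.1
-0.01 82 x 0.592 0.634 0.5999 z 0.123
0.01 116 x 0.59 0.634 0.6083 z 0.123
0.03 141 x 0.583 0.65 0.6056 z 0.087
0.05 53 x 0.587 0.645 0.6024 z 0.096
0.07 111 x 0.583 0.641 0.6022 z 0.093
0.09 91 x 0.594 0.647 0.6092 z 0.095
0.11 95 x 0.597 0.65 0.6103 z 0.094
0.13 98 x 0.6 0.652 0.6139 z 0.096
0.15 99 x 0.599 0.649 0.6133 z 0.095
0.17 103 x 0.6 0.654 0.6139 z 0.097
0.19 118 x 0.596 0.652 0.6192 z 0.099
0.21 92 x 0.6 0.64 0.6138 z 0.103
0.23 7 x 0.632 0.635 0.6333 z 0.07
pin 0.1 52 [ 0.59  -0.032  0.1  ] [0.634 0.02  0.123] [0.612  0.0116 0.1159]
pin 0.105 48 [0.59  0.005 0.106] [0.634 0.02  0.123] [0.6118 0.0125 0.1171]
knob 117 [ 0.572 -0.153  0.049] [ 0.618 -0.11   0.089]
```

```bash
cat >> h.py <<'E'
from scipy.spatial.transform import Rotation as Ro
def plan(xyz,yaw,n):
    "tool down; yaw (deg) of tool y axis in world; prints rows in move units"
    s=bot.read_state();q=s["tool_rot"];R=Ro.from_quat([q[1],q[2],q[3],q[0]])
    ey=R.as_matrix()[:,1];y0=np.degrees(np.arctan2(ey[1],ey[0]));dr=(y0-yaw)/5/n
    d=(np.array(xyz)-s["tool_pos"])/n/.04
    print("yaw",y0.round(1),"roll/row",round(dr,3))
    for i in range(n):
        M=R*Ro.from_euler("z",i*dr*5,degrees=True);print((M.inv().apply(d)).round(2))
E
python3 -c "
from h import *
plan((.6135,.008,.2),-5.5,12)"
```

```text
yaw 36.9 roll/row 0.707
[-0.8  -0.33  0.09]
[-0.82 -0.28  0.09]
[-0.84 -0.23  0.09]
[-0.85 -0.18  0.09]
[-0.86 -0.13  0.09]
[-0.87 -0.08  0.09]
[-0.87 -0.02  0.09]
[-0.87  0.03  0.09]
[-0.86  0.09  0.09]
[-0.86  0.14  0.09]
[-0.85  0.19  0.09]
[-0.83  0.24  0.09]
```

```bash
python3 -m crank '[[-0.8,-0.33,0.09,0.71],[-0.82,-0.28,0.09,0.71],[-0.84,-0.23,0.09,0.71],[-0.85,-0.18,0.09,0.71],[-0.86,-0.13,0.09,0.71],[-0.87,-0.08,0.09,0.71],[-0.87,-0.02,0.09,0.71],[-0.87,0.03,0.09,0.71],[-0.86,0.09,0.09,0.71],[-0.86,0.14,0.09,0.71]]' >/dev/null; python3 -m crank '[[-0.85,0.19,0.09,0.7],[-0.83,0.24,0.09,0.7],[0,0,0,0],[0,0,0,0]]'
python3 - <<'E'
from h import *
plan((.6135,.008,.107),-5.5,3)
p,_=optics.snapshot("side");cv2.imwrite("pics/side2.png",cv2.resize(p[110:260,200:350],(600,600)))
E
```

```text
time_s: 4.85
tool_pos: [0.6133, 0.0076, 0.2019]
tool_rot: [-0.0, 0.741, 0.672, 0.0]
force: [-0.0, 0.7, 0.6]
grip_width: 1.0
grasp_force: 0.0
yaw -5.6 roll/row -0.008
[0.   0.   0.79]
[0.   0.   0.79]
[0.   0.   0.79]
```

View pics/side2.png

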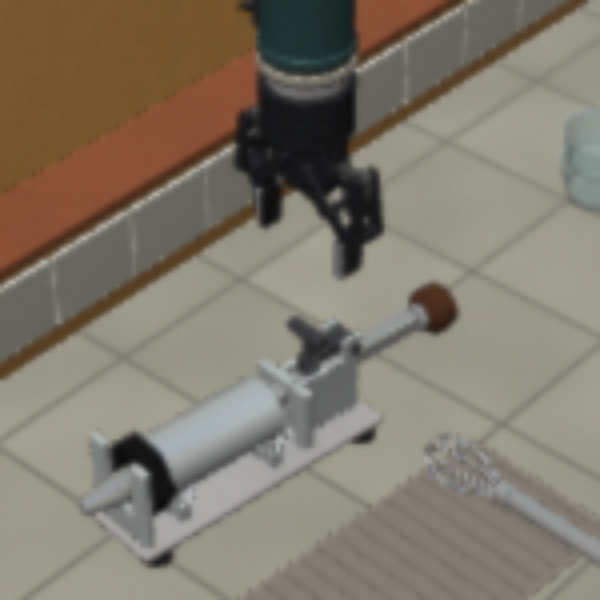

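The open fingers straddle the pin (crop about (310,330)) directly below them. Descending and pinching.

```bash
python3 -m crank '[[0,0,0.8,0],[0,0,0.8,0],[0,0,0.75,0],[0,0,0,0]]' 0 25; python3 -m crank '[[0,0,0,0],[0,0,0,0],[0,0,0,0],[0,0,0,0],[0,0,0,0]]' 255 25
```

```text
time_s: 5.4
tool_pos: [0.6116, 0.0091, 0.1061]
tool_rot: [-0.002, 0.74, 0.672, -0.002]
force: [-0.2, -0.0, -0.5]
grip_width: 1.001
grasp_force: 0.0
time_s: 6.02
tool_pos: [0.6139, 0.0079, 0.1096]
tool_rot: [0.0, 0.741, 0.672, 0.001]
force: [-2.6, 0.7, 6.4]
grip_width: 0.461
grasp_force: 25.0
```

```bash
python3 -m crank '[[-0.13,0,-0.16,0],[-0.155,0,-0.14,0],[-0.175,0,-0.11,0],[-0.195,0,-0.08,0],[-0.2,0,-0.04,0],[-0.21,0,-0.01,0]]'; python3 -m crank '[[-0.205,0,0.03,0],[-0.2,0,0.065,0],[-0.185,0,0.1,0],[-0.16,0,0.13,0],[-0.14,0,0.155,0],[-0.05,0,0.07,0],[0,0,0,0],[0,0,0,0]]'
```

```text
time_s: 6.78
tool_pos: [0.6089, -0.0351, 0.1301]
tool_rot: [-0.0, 0.741, 0.672, -0.0]
force: [-1.7, 4.9, 1.5]
grip_width: 0.459
grasp_force: 26.2
time_s: 7.78
tool_pos: [0.6042, -0.0755, 0.1076]
tool_rot: [0.0, 0.741, 0.671, -0.002]
force: [-5.6, -2.2, 6.0]
grip_width: 0.462
grasp_force: 27.3
```

```bash
python3 -m crank '[[0,0,0,0],[0,0,0,0],[0,0,0,0],[0,0,-0.6,0],[0,0,-0.9,0],[-0.9,0,-0.9,0],[-0.86,0,0,0],[0,0,0,0]]' 0 60
python3 - <<'E'
from h import *
marks(("side","top"),dict(knob_mid=.062,pawl_pin=.112))
P=cloud("side");x,y,z=P.T
s=(x>.55)&(x<.66)&(y>-.1)&(y<.03)&(z>.105)&(z<.14);print("pin",s.sum(),P[s].min(0).round(3),P[s].max(0).round(3))
s=(x>.55)&(x<.66)&(y<-.122)&(y>-.2)&(z>.045)&(z<.1);print("knob",s.sum(),P[s].min(0).round(3),P[s].max(0).round(3))
plan((.598,-.144,.057),-5.5,4)
E
```

```text
time_s: 8.78
tool_pos: [0.5983, -0.1461, 0.2046]
tool_rot: [0.001, 0.742, 0.67, -0.0]
force: [-0.4, -0.2, 0.2]
grip_width: 1.001
grasp_force: 0.0
knob_mid side 0.66 [305.1 186.6] [ 0.6048 -0.132   0.062 ]
knob_mid top 0.72 [348.8 199.6] [ 0.5961 -0.1434  0.062 ]
pawl_pin side 0.67 [295.1 183.5] [ 0.6023 -0.0725  0.112 ]
pawl_pin top 0.74 [322.7 192.6] [ 0.6023 -0.0667  0.112 ]
pin 92 [ 0.583 -0.077  0.106] [ 0.629 -0.027  0.137]
knob 81 [ 0.572 -0.152  0.049] [ 0.619 -0.122  0.09 ]
yaw -5.5 roll/row 0.0
[-0.02 -0.    0.91]
[-0.02 -0.    0.91]
[-0.02 -0.    0.91]
[-0.02 -0.    0.91]
```

```bash
python3 -m crank '[[0.05,0,0.9,0],[0.04,0,0.9,0],[0,0,0.9,0],[0,0,0.9,0],[0,0,0.09,0],[0,0,0,0]]' 0 60; python3 -m crank '[[0,0,0,0],[0,0,0,0],[0,0,0,0],[0,0,0,0],[0,0,0,0]]' 255 60
```

```text
time_s: 9.88
tool_pos: [0.5997, -0.1386, 0.0568]
tool_rot: [0.0, 0.741, 0.672, 0.0]
force: [0.0, -0.4, 1.1]
grip_width: 1.0
grasp_force: 0.0
time_s: 10.5
tool_pos: [0.5966, -0.1383, 0.057]
tool_rot: [-0.003, 0.741, 0.671, -0.001]
force: [-10.2, 2.0, 10.8]
grip_width: 0.474
grasp_force: 59.1
```

```bash
python3 -m crank '[[-0.2,0,0,0],[-0.3,0,0,0],[-0.3,0,0,0],[-0.3,0,0,0],[-0.3,0,0,0],[-0.2,0,0,0],[-0.1,0,0,0],[0,0,0,0]]';  python3 -m crank '[[-0.1,0,0,0],[-0.1,0,0,0],[-0.1,0,0,0],[-0.1,0,0,0],[0,0,0,0]]'
```

```text
time_s: 11.5
tool_pos: [0.5884, -0.2066, 0.0569]
tool_rot: [-0.004, 0.741, 0.671, -0.002]
force: [-12.8, 2.0, 13.0]
grip_width: 0.474
grasp_force: 59.3
time_s: 12.12
tool_pos: [0.587, -0.2191, 0.0569]
tool_rot: [-0.006, 0.741, 0.671, -0.001]
force: [-14.5, 8.2, 16.4]
grip_width: 0.472
grasp_force: 59.8
```

```bash
python3 -m crank '[[-0.1,0,0,0],[-0.1,0,0,0],[0,0,0,0]]';  python3 -m crank '[[-0.1,0,0,0],[-0.1,0,0,0],[0,0,0,0]]'
```

```text
time_s: 12.5
tool_pos: [0.5869, -0.2193, 0.0566]
tool_rot: [-0.01, 0.74, 0.672, 0.002]
force: [-14.9, 23.5, 21.0]
grip_width: 0.475
grasp_force: 61.1
time_s: 12.88
tool_pos: [0.5869, -0.2195, 0.0565]
tool_rot: [-0.015, 0.739, 0.673, 0.005]
force: [-15.8, 37.8, 28.7]
grip_width: 0.479
grasp_force: 62.2
```

At the stop (81 mm travelled, as predicted). Easing off, releasing and rising.

```bash
python3 -m crank '[[0.2,0,0,0],[0.2,0,0,0],[0,0,0,0]]'; python3 -m crank '[[0,0,0,0],[0,0,0,0],[0,0,0,0],[0,0,-0.9,0],[0,0,-0.9,0],[0,0,-0.9,0],[0,0,-0.9,0],[0,0,0,0]]' 0 40
python3 - <<'E'
from h import *
marks(("side","top"),dict(knob_mid=.062,pawl_pin=.112,barrel_mid=.062,mat=0,whisk_mid=.02))
P=cloud("top");x,y,z=P.T
for lo,hi in((.06,.08),(.08,.1),(.1,.12),(.12,.14),(.14,.16)):
  s=(x>.55)&(x<.7)&(y>lo)&(y<hi)&(z>.078)&(z<.11);print(lo,np.median(x[s]).round(4),x[s].min().round(3),x[s].max().round(3),z[s].max().round(3))
for c in("side","top"):
  r=outline_of(c,"mat")
  if r:
    m=r[0]["mask"].astype(np.uint8);cs=max(cv2.findContours(m,0,2)[0],key=cv2.contourArea)
    b=cv2.boxPoints(cv2.minAreaRect(np.array([at_z(c,q[0],.004)[:2]*1000 for q in cs],np.float32)));print(c,"mat",b.round(0).tolist())
p,_=optics.snapshot("top");cv2.imwrite("pics/top3.png",cv2.resize(p[130:330,170:420],(750,600)))
E
```

```text
time_s: 13.25
tool_pos: [0.5869, -0.2192, 0.0567]
tool_rot: [-0.005, 0.741, 0.671, -0.001]
force: [-11.8, 8.0, 14.9]
grip_width: 0.468
grasp_force: 60.1
time_s: 14.25
tool_pos: [0.5928, -0.2233, 0.2034]
tool_rot: [0.003, 0.741, 0.672, 0.002]
force: [-0.1, 0.2, 0.7]
grip_width: 1.001
grasp_force: 0.0
knob_mid side 0.93 [321.8 175.6] [ 0.6003 -0.2224  0.062 ]
knob_mid top 0.92 [377.  203.5] [ 0.5874 -0.2216  0.062 ]
pawl_pin side 0.47 [291.6 184.1] [ 0.6091 -0.062   0.112 ]
pawl_pin top 0.45 [261.6 255.9] [0.4283 0.0907 0.112 ]
barrel_mid side 0.75 [248.4 220.2] [0.6312 0.1291 0.062 ]
barrel_mid top 0.7 [255.  189.6] [0.6169 0.1173 0.062 ]
mat side 0.64 [297.9 256.5] [0.4408 0.1008 0.    ]
mat top 0.89 [261.5 255.4] [0.4407 0.0951 0.    ]
whisk_mid side 0.84 [323.3 232.7] [ 0.4359 -0.0237  0.02  ]
whisk_mid top 0.74 [307.2 260.7] [ 0.4275 -0.0336  0.02  ]
0.06 0.6194 0.596 0.644 0.096
0.08 0.6212 0.599 0.649 0.094
0.1 0.6265 0.6 0.652 0.096
0.12 0.6269 0.603 0.651 0.094
0.14 0.6288 0.608 0.655 0.099
side mat [[344.0, -70.0], [507.0, -80.0], [527.0, 262.0], [364.0, 272.0]]
top mat [[345.0, -73.0], [504.0, -84.0], [527.0, 254.0], [368.0, 265.0]]
```

View pics/top3.png

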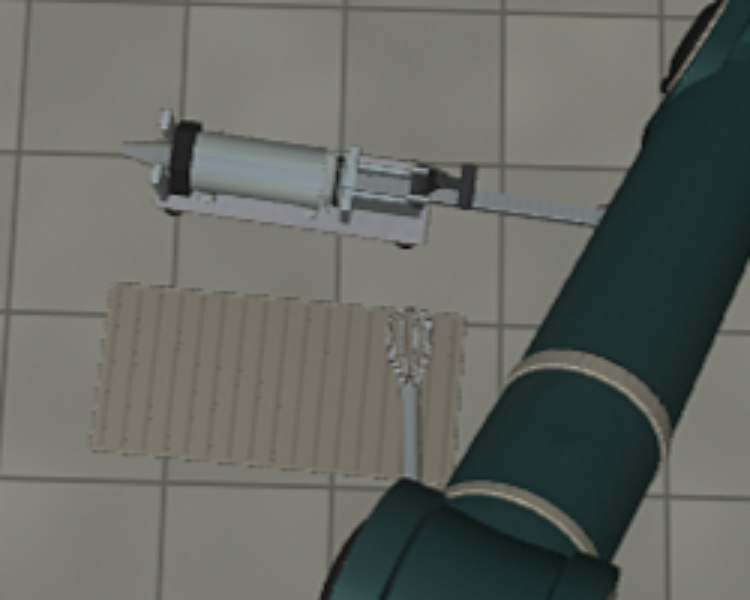

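Pawl is thrown over (pin at crop (468,185)), the bar is drawn out, and the mat is free except for the whisk at (410,390). Now to the barrel.

Run:
```python
from h import *
plan((.626,.129,.2),-5.5,9)
P=cloud("top");x,y,z=P.T
for y0 in(.09,.12,.14):
  s=(abs(y-y0)<.008)&(x>.56)&(x<.69)&(z>.005)&(z<.06);i=np.argsort(x[s]);print([(round(a,3),round(b,3)) for a,b in zip(x[s][i][::4],z[s][i][::4])])
```

```text
yaw -5.6 roll/row -0.002
[0.98 0.   0.  ]
[0.98 0.   0.  ]
[0.98 0.   0.  ]
[0.98 0.   0.  ]
[0.98 0.   0.  ]
[0.98 0.   0.  ]
[0.98 0.   0.  ]
[0.98 0.   0.  ]
[0.98 0.   0.  ]
[(np.float64(0.567), np.float64(0.008)), (np.float64(0.585), np.float64(0.021)), (np.float64(0.586), np.float64(0.016)), (np.float64(0.59), np.float64(0.015)), (np.float64(0.592), np.float64(0.018)), (np.float64(0.595), np.float64(0.018)), (np.float64(0.597), np.float64(0.023)), (np.float64(0.598), np.float64(0.016)), (np.float64(0.6), np.float64(0.019)), (np.float64(0.602), np.float64(0.023)), (np.float64(0.606), np.float64(0.019))]
[(np.float64(0.573), np.float64(0.005)), (np.float64(0.589), np.float64(0.014)), (np.float64(0.59), np.float64(0.02)), (np.float64(0.592), np.float64(0.013)), (np.float64(0.594), np.float64(0.017)), (np.float64(0.596), np.float64(0.019)), (np.float64(0.597), np.float64(0.014)), (np.float64(0.6), np.float64(0.017)), (np.float64(0.602), np.float64(0.021)), (np.float64(0.604), np.float64(0.013)), (np.float64(0.605), np.float64(0.02)), (np.float64(0.608), np.float64(0.022)), (np.float64(0.609), np.float64(0.013))]
[(np.float64(0.575), np.float64(0.006)), (np.float64(0.591), np.float64(0.012)), (np.float64(0.593), np.float64(0.018)), (np.float64(0.595), np.float64(0.022)), (np.float64(0.597), np.float64(0.016)), (np.float64(0.598), np.float64(0.021)), (np.float64(0.602), np.float64(0.018)), (np.float64(0.602), np.float64(0.017)), (np.float64(0.605), np.float64(0.018)), (np.float64(0.607), np.float64(0.022)), (np.float64(0.609), np.float64(0.015)), (np.float64(0.611), np.float64(0.017))]
```

```bash
python3 -m crank '[[0.9,0,0,0],[0.97,0,0,0],[0.97,0,0,0],[0.97,0,0,0],[0.97,0,0,0],[0.97,0,0,0],[0.97,0,0,0],[0.97,0,0,0],[0.97,0,0,0],[0,0,0,0]]'; python3 -c "
from h import *
plan((.626,.129,.059),-5.5,4)"
```

```text
time_s: 16.35
tool_pos: [0.6244, 0.1273, 0.1998]
tool_rot: [-0.001, 0.739, 0.674, 0.001]
force: [-0.5, -0.1, -0.4]
grip_width: 1.004
grasp_force: 0.0
yaw -5.2 roll/row 0.014
[0.01 0.01 0.88]
[0.01 0.01 0.88]
[0.01 0.01 0.88]
[0.01 0.01 0.88]
```

```bash
python3 -m crank '[[0.03,0.03,0.88,0],[0,0,0.88,0],[0,0,0.88,0],[0,0,0.88,0],[0,0,0,0]]' 0 60; python3 -m crank '[[0,0,0,0],[0,0,0,0],[0,0,0,0],[0,0,0,0],[0,0,0,0]]' 255 60
```

```text
time_s: 16.98
tool_pos: [0.6239, 0.1219, 0.0568]
tool_rot: [-0.001, 0.741, 0.671, -0.003]
force: [-0.5, -0.1, 0.6]
grip_width: 0.998
grasp_force: 0.0
time_s: 17.6
tool_pos: [0.6277, 0.1234, 0.0618]
tool_rot: [0.001, 0.741, 0.671, 0.002]
force: [-1.0, -1.5, 6.3]
grip_width: 0.646
grasp_force: 64.1
```

```bash
python3 -m crank '[[0,0,-0.15,0],[0,0,-0.25,0],[0,0,-0.3,0],[0,0,-0.3,0],[0,0,-0.3,0],[0,0,-0.3,0],[0,0,-0.3,0],[0,0,-0.3,0],[0,0,-0.3,0],[0,0,0,0]]';python3 - <<'E'
from h import *
p,_=optics.snapshot("side");cv2.imwrite("pics/side4.png",cv2.resize(p[110:290,170:350],(600,600)))
plan((.439,.135,.147),-4,8)
E
```

```text
time_s: 18.85
tool_pos: [0.6268, 0.1237, 0.1606]
tool_rot: [0.001, 0.741, 0.672, 0.001]
force: [-0.2, 0.6, -3.1]
grip_width: 0.639
grasp_force: 63.7
yaw -5.6 roll/row -0.04
[-0.02 -0.59  0.04]
[-0.02 -0.59  0.04]
[-0.02 -0.59  0.04]
[-0.02 -0.59  0.04]
[-0.01 -0.59  0.04]
[-0.01 -0.59  0.04]
[-0.01 -0.59  0.04]
[-0.01 -0.59  0.04]
```

View pics/side4.png

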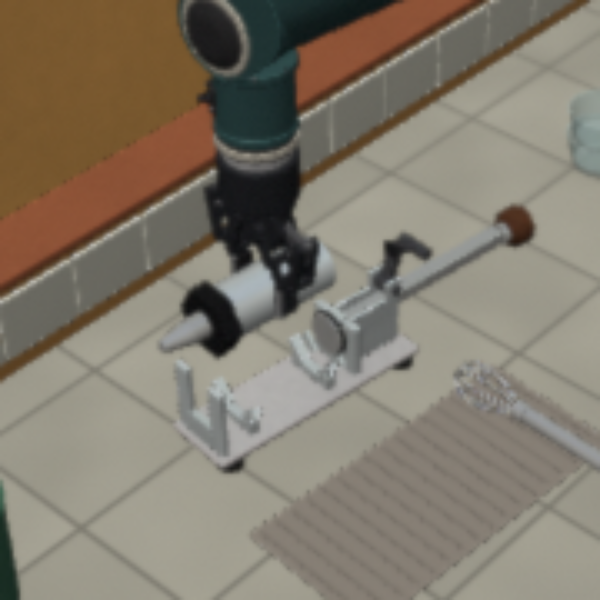

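Barrel is lifted level, nozzle clear of the yoke (crop (190,335)), pawl and plunger back. Moving over the mat.

```bash
python3 -m crank '[[0,-0.4,0,0],[0,-0.6,0,0],[0,-0.65,0,0],[0,-0.65,0,0],[0,-0.65,0,0],[0,-0.65,0,0],[0,-0.6,0,0],[0,-0.4,0,0],[0,-0.1,0,0],[0,0,0,0]]'; python3 -m crank '[[0,0,0.3,0],[0,0,0.5,0],[0,0,0.5,0],[0,0,0.5,0],[0,0,0.5,0],[0,0,0.3,0],[0,0,0.15,0],[0,0,0,0]]';python3 - <<'E'
from h import *
marks(("side","top"),dict(barrel_mid=.04))
E
```

```text
time_s: 20.15
tool_pos: [0.4395, 0.142, 0.1595]
tool_rot: [0.0, 0.741, 0.672, 0.0]
force: [0.7, 0.1, -2.3]
grip_width: 0.645
grasp_force: 63.9
time_s: 21.15
tool_pos: [0.439, 0.1418, 0.0491]
tool_rot: [0.0, 0.741, 0.672, -0.0]
force: [0.2, -0.7, -3.1]
grip_width: 0.638
grasp_force: 63.8
barrel_mid side 0.85 [289.8 252.2] [0.4477 0.1335 0.04  ]
barrel_mid top 0.69 [244.4 256.5] [0.4324 0.1406 0.04  ]
```

```bash
python3 -m crank '[[0,0,0.1,0],[0,0,0.07,0],[0,0,0.05,0],[0,0,0,0]]'; python3 -m crank '[[0,0,0.05,0],[0,0,0,0]]'
python3 - <<'E'
from h import *
p,_=optics.snapshot("side");cv2.imwrite("pics/side5.png",cv2.resize(p[180:320,200:370],(728,600)))
E
```

```text
time_s: 21.85
tool_pos: [0.4387, 0.1418, 0.0403]
tool_rot: [-0.0, 0.741, 0.672, -0.0]
force: [-0.4, 0.1, -3.0]
grip_width: 0.642
grasp_force: 63.9
time_s: 22.1
tool_pos: [0.4388, 0.1418, 0.0384]
tool_rot: [-0.0, 0.741, 0.672, -0.0]
force: [-0.3, -0.5, -3.0]
grip_width: 0.643
grasp_force: 63.9
```

View pics/side5.png

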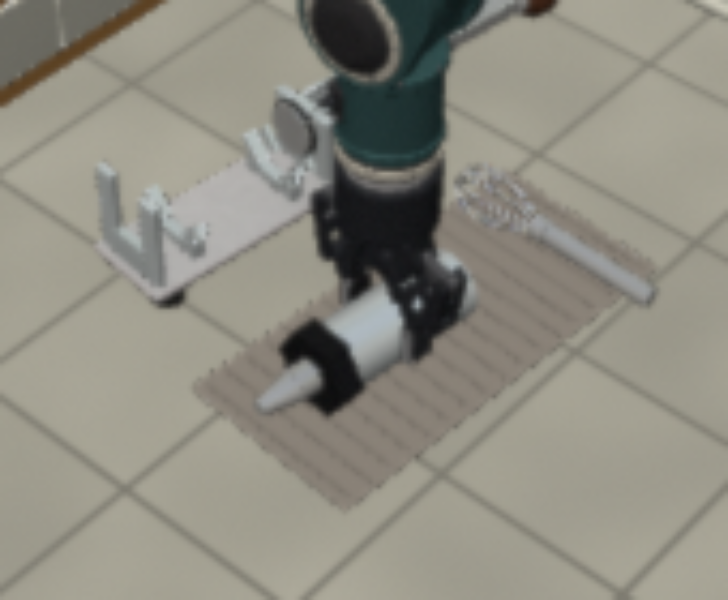

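Barrel hangs level just over the mat, cap at crop (320,365), well clear of the whisk. Lowering by feel.

```bash
for i in 1; do python3 -m crank '[[0,0,0.05,0],[0,0,0,0]]'; done | grep -E "pos|force"; python3 -m crank '[[0,0,0.04,0],[0,0,0,0]]' | grep -E "pos|force"; python3 -m crank '[[0,0,0.03,0],[0,0,0,0]]' | grep -E "pos|force"
```

```text
tool_pos: [0.4388, 0.1419, 0.0364]
force: [0.5, -0.4, -3.3]
grasp_force: 63.9
tool_pos: [0.439, 0.1419, 0.0349]
force: [1.1, -0.7, -2.0]
grasp_force: 64.1
tool_pos: [0.439, 0.1416, 0.0341]
force: [-1.7, -1.9, 5.2]
grasp_force: 65.0
```

```bash
python3 -m crank '[[0,0,0.02,0],[0,0,0,0]]' 255 20 | grep -E "pos|force"; python3 -m crank '[[0,0,0.02,0],[0,0,0,0]]' | grep -E "pos|force"
```

```text
tool_pos: [0.4391, 0.1414, 0.0336]
force: [-3.0, -3.7, 9.0]
grasp_force: 65.2
tool_pos: [0.4392, 0.1412, 0.0332]
force: [-2.9, -4.8, 13.9]
grasp_force: 65.5
```

```bash
python3 -m crank '[[0,0,0,0],[0,0,0,0],[0,0,0,0],[0,0,0,0]]' 80; python3 -m crank '[[0,0,0,0],[0,0,0,0],[0,0,0,0],[0,0,-0.3,0],[0,0,-0.8,0],[0,0,-0.8,0],[0,0,-0.8,0],[0,0,0,0]]' 0
python3 - <<'E'
from h import *
p,_=optics.snapshot("side");cv2.imwrite("pics/side6.png",cv2.resize(p[110:320,180:390],(600,600)))
marks(("side","top"),dict(barrel_mid=.034,knob_mid=.062,pawl_pin=.112,whisk_mid=.02))
E
```

```text
time_s: 23.9
tool_pos: [0.4389, 0.142, 0.032]
tool_rot: [-0.0, 0.741, 0.672, -0.0]
force: [-0.8, -0.2, -0.0]
grip_width: 0.682
grasp_force: 0.0
time_s: 24.9
tool_pos: [0.4405, 0.1426, 0.1428]
tool_rot: [0.001, 0.741, 0.672, 0.003]
force: [0.4, 0.7, -0.5]
grip_width: 1.0
grasp_force: 0.0
barrel_mid side 0.64 [291.1 257.4] [0.4338 0.1434 0.034 ]
barrel_mid top 0.75 [245.7 256.7] [0.4325 0.1374 0.034 ]
knob_mid side 0.82 [322.8 178. ] [ 0.5887 -0.2134  0.062 ]
knob_mid top 0.69 [378.5 202.8] [ 0.5895 -0.2257  0.062 ]
pawl_pin top 0.57 [326.1 191.9] [ 0.6045 -0.0757  0.112 ]
whisk_mid side 0.6 [322.8 231.6] [ 0.4404 -0.0268  0.02  ]
whisk_mid top 0.76 [306.5 265.3] [ 0.4147 -0.0319  0.02  ]
```

View pics/side6.png

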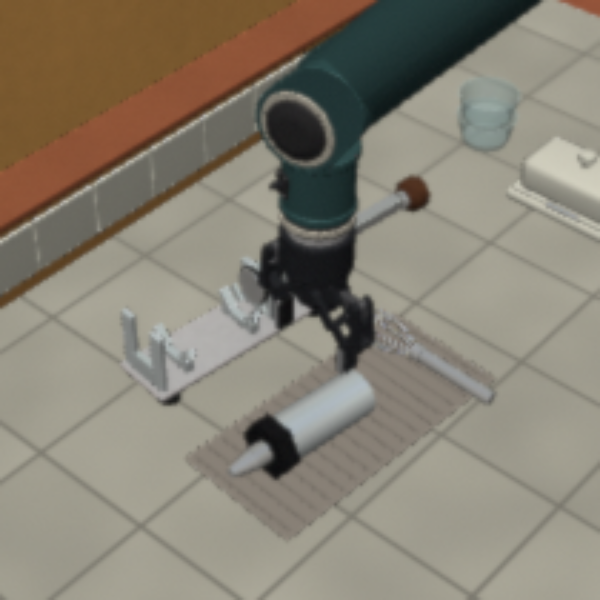

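The barrel lies on the mat (crop (305,420)), the gripper is clear above it, and the pawl, plunger and whisk are unmoved. Handing in.

```bash
python3 -m crank '[[0,0,0,0],[0,0,0,0],[0,0,0,0],[0,0,0,0]]'|head -1; python3 -c "
from plant import bot
print(bot.close_job())"
```

```text
time_s: 25.95
the job is handed in; nothing more can be done
None
```

I threw the pawl over, drew the plunger out to its stop and laid the barrel on its side on the mat, then handed the job in at about 26 s. The last picture shows the whisk, butter dish and ramekins in place (pot of spoons not re-checked); the hand-in returned no verdict.

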